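# Emboss a finds tag with a hand stamp

## Task

Take the hand stamp out of its wooden parking block and emboss the blank metal tag in the jig: set the die squarely in the marked outline at the middle of the tag, press straight down with a steady 13 newtons or so (no less than 10, no more than 16) for a good second, never above 20. Lift it straight up off the tag without dragging the tag sideways, and stand it back upright in its parking block. Leave the bottle, the vial and the sherd where they are.

Things in the scene. Friction and masses are not known exactly. Their poses are not given: they have to be found in the camera images.
- stamp_grip (a point): middle of the square plain wooden handle (24 x 24 mm in section, 59 mm long) of the upright hand stamp, 64 mm above the die's face; x along the die's 36 mm side, y along its 24 mm side, z up the handle. Meant for a grasp across two handle sides; a collar 32 mm below this point keeps the fingers from slipping down.
- stamp_face (a point): centre of the flat underside of the stamp's die (same axes as stamp_grip, 64 mm below it)
- stamp: the whole hand stamp, 96 mm tall, 0.15 to 0.31 kg: from below a brass die block 36 x 24 mm and 12 mm high, a thin steel neck, a steel collar 38 mm across (26 to 32 mm above the die's face), the wooden handle (32 to 91 mm), a small brass top. Origin and axes as stamp_face
- jig: tag jig, fixed: grey base 130 x 106 x 12 mm with an aluminium frame 112 x 90 mm, 30 mm high over all. In the frame a black nest (70 x 50) carries the aluminium tag (60 x 40) with a thin dark outline 42 x 30 for the die, long sides along x; die either way round. Origin: centre of the underside, right below the tag's centre; z up. Tag top 40 to 48 mm above it, by packing nobody measured: feel for it
- tag_shift_x (a joint): sideways shift of the nest with the tag along the jig's x from its middle place, m (0 at the start). The nest lies loose in its frame: about 3 N sideways makes it slide, and it stays where it was dragged.
- tag_shift_y (a joint): the same along the jig's y. The nest is also sprung downwards: it begins to sink at about 4 N and then takes 2.5 N more for each mm, with a hard stop after 10 mm; it springs back when let go.
- stand: dark wooden parking block, fixed to the table, 68 x 56 mm, 16 mm high, with a rectangular recess 44 x 32 mm for the die (its long side along x), recess floor 6 mm above the underside. Origin at the centre of the underside, z up. The stamp starts in it and goes back into it, either way round.
- varnish_bottle: bystander: small clear bottle with a white cap, 30 mm across, 69 mm tall, standing loose; origin at its underside
- vial: bystander: sample vial with a blue cap, 28 mm across, 52 mm tall, standing loose; origin at its underside
- finds_sherd: bystander: brown pottery sherd 80 x 66 x 16 mm, lying loose; origin at its underside

How it is judged (in metres and radians):
On the way, in this order (a step that is already met when the one before it is completed fails the run):
1. the stamp is lifted out of its block (z of stamp_face in the frame of stand above 0.03 m), for 0.1 s.
2. the die presses the tag with 10 to 16 N for 0.8 s, within 5 mm of the middle, upright and in line with the tag (contact force between stamp and jig between 10 and 16 N and horizontal distance between stamp_face and jig below 0.005 m and angle between stamp_face's own z axis and vertical below 0.07 rad and angle between the x axis of stamp_face and the x axis of jig, either way round below 0.12 rad), for 0.8 s.
3. the stamp is lifted straight up, clear of the tag by more than 10 mm and still within 10 mm of its middle (contact force between stamp and jig below 0.1 N and horizontal distance between stamp_face and jig below 0.01 m and z of stamp_face in the frame of jig above 0.06 m), for 0.05 s.
At the end, for the whole second after the job is handed in: The stamp stands at rest in its parking block, upright within 4.5 degrees, die within 3 mm of the recess floor and 8 mm of the block's centre; the tag's nest is within 3 mm of its middle place in x and y; bottle, vial and sherd are within 15 mm of where they were (horizontal distance between stamp_face and stand below 0.008 m and z of stamp_face in the frame of stand below 0.009 m and angle between stamp_face's own z axis and vertical below 0.08 rad and linear speed of stamp below 0.02 m/s and not (value of joint any of tag_shift_x, tag_shift_y above 0.003 m or value of joint any of tag_shift_x, tag_shift_y below -0.003 m) and distance of each of varnish_bottle, vial, finds_sherd from where it was at the start of the episode below 0.015 m); the robot touches nothing.
It fails at once if the jig is pressed with more than 20 N (contact force between any of stamp, the arm, the fingers and jig above 20 N).
It fails at once if the stamp bears on the jig (more than 1.5 N) off the mark by more than 5 mm, tilted by more than 0.07 rad or turned by more than 0.12 rad (contact force between stamp and jig above 1.5 N and (horizontal distance between stamp_face and jig above 0.005 m or angle between stamp_face's own z axis and vertical above 0.07 rad or angle between the x axis of stamp_face and the x axis of jig, either way round above 0.12 rad)).
It fails at once if the tag is dragged sideways by more than 3 mm (value of joint any of tag_shift_x, tag_shift_y above 0.003 m or value of joint any of tag_shift_x, tag_shift_y below -0.003 m).
It fails at once if bottle, vial or sherd is pushed away by more than 15 mm (distance of any of varnish_bottle, vial, finds_sherd from where it was at the start of the episode above 0.015 m).
It also fails if it takes over 64 s, if anything falls off the work surface, if the arm or the gripper's body presses on something with over 40 N, if the wrist force passes 120 N, or if a joint passes its speed limit or range.

## Robot

A 6-joint arm with a two-finger parallel gripper is mounted at the origin on a cart in front of the work surface, level with it; the furniture and walls round the work are solid. World frame = base frame: x ahead of the robot, y to its left, z up, the work surface at z = 0. Lengths are in mm, angles in rad, forces in N, time in s.
With the tool pointing down it reaches from about 325 to 750 mm from the base axis. Payload 7.6 kg.
Tool frame: the origin (TCP) lies between the finger pads; the fingertips stand 17 mm ahead of it and the grasp point (between the pads) lies 2 mm behind it; z points along the fingers, x is the direction in which the jaws open and shut, and the axes are right-handed (so a half turn about z gives the same grasp; the last joint's range is limited). The gripper opens to 85 mm and grips with 20 to 120 N. Pads are 22 mm wide; open, the fingers measure 114 mm over their backs; the gripper's body (76 mm by 85 mm) begins 54 mm behind the grasp point. The pads swing forward as they close: fully open they stand 13 mm farther back than shut.
Start: joints at [-1.252, 0.052, 1.401, -0, 1.689, -0.07], TCP at [199.041, -485.826, 248.323] pointing down, gripper open.
Joint ranges: [-2.9, 2.9], [-0.91, 2.17], [0.12, 2.37], [-1.06, 4.2], [0.26, 2.73], [-2.93, 2.93]. Speed limits (rad/s): [2.57, 2.57, 3.01, 3.14, 3.14, 3.14].

## Interface

Orientations are given as a rotation vector (axis times angle).
In Python, from bench import arm, vision gives the robot as it stands. The module is installed in compiled form; this text tells all that it offers.
- The arm moves only by the tool send_rows, never from a script. Its arguments are lists of equal length, an entry for each row: "claw": the finger opening in mm, from 0 to 85.4; "travel": the shift along the tool's x, y, z in mm, a list of three; "twist": the turn about the tool's z in rad. In form: {"claw": [claw, ...], "travel": [[x, y, z], ...], "twist": [twist, ...]}. A call has 1 to 10 rows; each row shifts and turns the commanded pose from where the row before left it, along the tool's axes as they then stand; what a row does not reach is not made up. A row lasts 1/12 s, in which the tool goes at most 41.7 mm and 7.16 degrees, less where a joint would pass 70% of its speed; a pose out of reach is approached as far as the arm can. A call is refused whole if a number of a shift passes 41.7 or a number of a turn 0.125, either way. A call with a gripper value outside its range is refused whole. The fingers move at their own pace and stop on an object; "force" is the grip in N (left out, the last holds). Time passes only in rows, so rows that do not move let the fingers close. It gives the time, the measured TCP pose, the force and the opening at its end, in the units of the state.
- arm.get_obs(): the state, without advancing time (a new reading comes with each control period).
- vision.camera(name): name is "side" or "top" or "wrist"; returns the picture (384x512x3 uint8, blue, green, red); there is no depth.
- vision.calibration(name): a dict with "camera_matrix" (3x3 intrinsics, pixels), "k1" (the pictures are not rectified: a ray, as slopes to the right and down, at radius r is drawn at 1 + k1 r^2 times it, then the intrinsics apply), "rvec" (rotation vector, rad) and "tvec" (3), from world to camera coordinates, as OpenCV has them. Camera axes: x right, y down, z forward; pixel columns grow to the right and rows downward; lengths in mm; the calibration is good to about 2 mm. A picture is of the moment at which its call begins: read the wrist's pose just before it. calibration takes no time and is no camera call; for the wrist camera it gives the pose at the moment of the call.
- arm.hand_in(): hands the job in, once; it reports no verdict.
The state is a dict: "t": time; "joint_positions": joint angles; "qvel": joint speeds; "effort": joint torques, N m; "tcp_pos": TCP position; "tcp_rot": TCP orientation; "wrist_force": force on the tool from outside, world axes, zero at the start; "torque": the same for the moment, N m; "width": finger opening in mm.
Only numpy, scipy, OpenCV 4.12 (cv2) and the standard library are available. Lean on these libraries where they do the work, as an engineer would, in place of code of your own. Each camera call takes 0.05 s, during which the arm holds its last target. There are 200 camera calls.

## Working session

There is one attempt and no reset: what is moved stays moved. The work goes in short steps, Python scripts to look and compute and a tool call to move; the robot and the scene stay as the last step left them, time stands still between calls to the robot, and variables do not carry over. Pictures are saved under pics/ and viewed, about 8 in all and at most 12, crops included, and the job is handed in when it is done.

Besides the shell and the picture viewer there is one more tool, called after "Emit:" as name([rows], argument=value, ...), one row to a line, values as JSON. send_rows: Moves the arm, as the interface text tells. Its arguments: {"type":"object","properties":{"claw":{"type":"array","items":{"type":"number"}},"travel":{"type":"array","items":{"type":"array","items":{"type":"number"}}},"twist":{"type":"array","items":{"type":"number"}},"force":{"type":"number"}},"required":["claw","travel","twist"]}

```bash
mkdir -p pics
cat > h.py <<'E'
import numpy as np, cv2
from bench import arm, vision
def cal(n):
    c=vision.calibration(n); R=cv2.Rodrigues(np.array(c["rvec"],float))[0]
    return np.array(c["camera_matrix"],float),float(c["k1"]),R,np.array(c["tvec"],float).ravel()
def ray(n,uv,c=None):
    K,k1,R,t=c or cal(n)
    p=cv2.undistortPoints(np.array([[uv]],float),K,np.array([k1,0,0,0.]))[0,0]
    return -R.T@t, R.T@np.array([p[0],p[1],1])
def onz(n,uv,z,c=None):
    o,d=ray(n,uv,c); return o+d*(z-o[2])/d[2]
def proj(n,P,c=None):
    K,k1,R,t=c or cal(n)
    return cv2.projectPoints(np.array(P,float).reshape(-1,3),cv2.Rodrigues(R)[0],t,K,np.array([k1,0,0,0.]))[0][:,0]
E
python3 - <<'E'
from h import *
for n in("top","side"):
    cv2.imwrite(f"pics/{n}0.png",cv2.resize(vision.camera(n),None,fx=1.5,fy=1.5,interpolation=cv2.INTER_CUBIC))
    K,k,R,t=cal(n);print(n,K[0,0],k,-R.T@t,R[2])
o=arm.get_obs();print(o)
E
```

```text
top 439.2520103477229 0.028125931336407305 [ 429.12230634  -79.61445221 1028.57809845] [ 0.15549292 -0.01470467 -0.98772756]
side 431.22345477738446 -0.0329817006768144 [ 163.18211079 -771.51214223  428.63249338] [ 0.48370511  0.78321051 -0.39065416]
{'t': 0.1, 'joint_positions': array([-1.25229253e+00,  5.27813928e-02,  1.40165408e+00,  8.31486808e-06,
        1.68858289e+00, -7.03172715e-02]), 'qvel': array([ 0.00140873, -0.00228761, -0.00035319, -0.00125329, -0.0005518 ,
       -0.00069919]), 'effort': array([ 1.25611899e-03, -3.82582176e+01, -3.60985208e+01, -5.22374455e-05,
        4.75543042e-03, -5.96262836e-06]), 'tcp_pos': array([ 198.96291967, -485.56879685,  247.53704724]), 'tcp_rot': array([-2.60801757e+00,  1.74994399e+00,  1.75893239e-03]), 'wrist_force': array([-0.20305213,  0.40317582,  0.45213006]), 'torque': array([ 0.02852117, -0.01969667,  0.00049625]), 'width': 84.93358325721805}
```

View pics/top0.png

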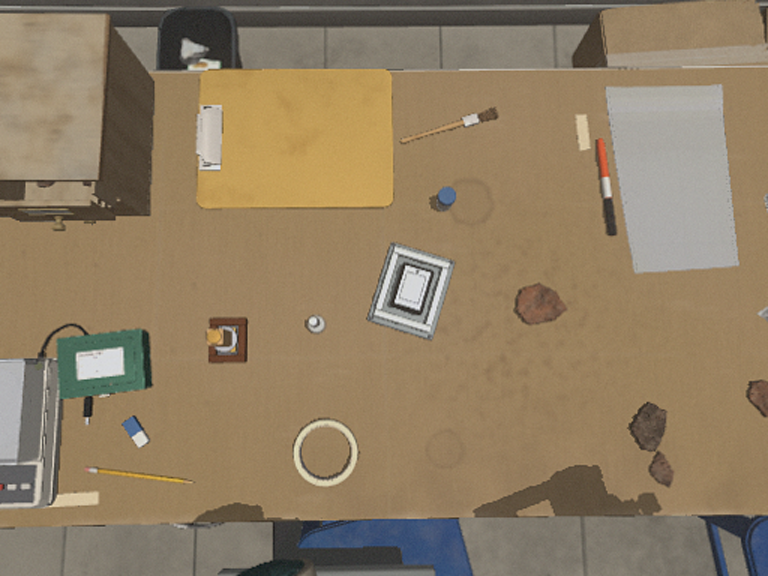

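View pics/side0.png

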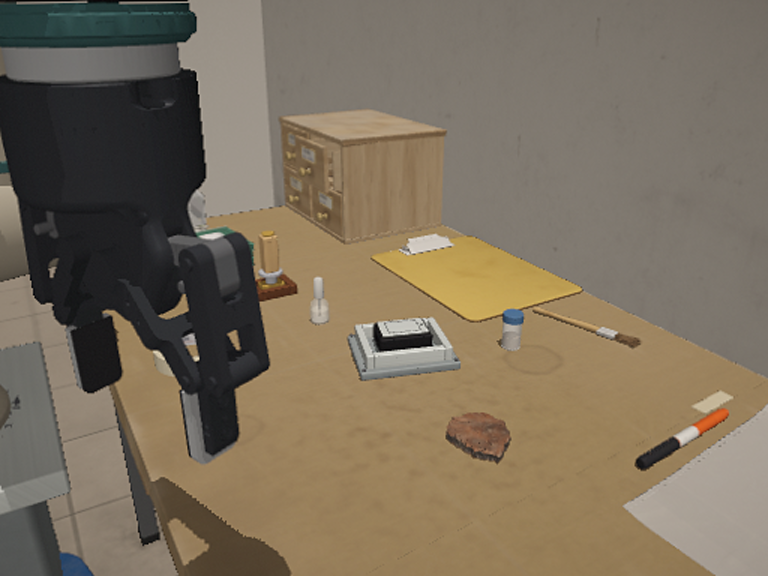

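The top view shows the stand at about (227,340), the jig centre at (411,290), the bottle at (316,323), the vial at (445,197) and the sherd at (540,304), all in 1.5x pixels. The side view agrees with this.

Run:
```python
from h import *
c=cal("top")
f=lambda u,v,z:onz("top",(u/1.5,v/1.5),z,c)
q=[f(*p,12) for p in[(395,243),(454,261),(431,338),(367,320)]]
for p in q:print(p.round(1))
print("jig",np.mean(q,0).round(1),"tag",f(412,287,44).round(1))
q=np.array(q);l=q[0]-q[3];print("yaw long",np.degrees(np.arctan2(l[1],l[0])),[np.linalg.norm(q[i]-q[i-1]).round(1) for i in range(4)])
q=[f(*p,16) for p in[(208,319),(246,318),(247,361),(209,363)]]
for p in q:print(p.round(1))
print("stand",np.mean(q,0).round(1))
print("stamp top",f(215,337,94).round(1),"bottle",f(316,322,65).round(1),"vial",f(447,195,52).round(1),"sherd",f(540,304,10).round(1))
R=cv2.Rodrigues(arm.get_obs()["tcp_rot"])[0];print(R.round(3))
K,k,Rw,t=cal("wrist");o=-Rw.T@t;print(K,k,R.T@(o-arm.get_obs()["tcp_pos"]),(R.T@Rw.T).round(3))
```

```text
[ 636.4 -109.    12. ]
[ 606.6 -201.    12. ]
[ 486.7 -161.9   12. ]
[515.8 -63.7  12. ]
jig [ 561.4 -133.9   12. ] tag [ 562.  -132.6   44. ]
yaw long -20.546593613546385 [np.float64(128.9), np.float64(96.8), np.float64(126.0), np.float64(102.4)]
[520.4 179.4  16. ]
[521.1 121.6  16. ]
[455.7 118.8  16. ]
[453.6 175.9  16. ]
stand [487.7 148.9  16. ]
stamp top [487.8 148.9  94. ] bottle [509.3   9.9  65. ] vial [ 702.2 -188.6   52. ] sherd [ 537.4 -333.    10. ]
[[ 0.379 -0.925 -0.   ]
 [-0.925 -0.379  0.001]
 [-0.001 -0.    -1.   ]]
[[308.86291084   0.         256.19572812]
 [  0.         308.86291084 193.28853164]
 [  0.           0.           1.        ]] -0.07133487460800866 [  -1.50374564  -78.36827925 -125.47289987] [[ 1.    -0.     0.001]
 [-0.     0.952  0.307]
 [-0.001 -0.307  0.952]]
```

Emit:
send_rows([
  [-13.5,-33.5,3],
  [-13.5,-33.5,3],
  [-13.5,-33.5,3],
  [-13.5,-33.5,3],
  [-13.5,-33.5,3],
  [-13.5,-33.5,3],
  [-13.5,-33.5,3],
  [-13.5,-33.5,3],
  [-13.5,-33.5,3],
  [-13.5,-33.5,3],
], claw=[85,85,85,85,85,85,85,85,85,85], twist=[0,0,0,0,0,0,0,0,0,0])

```text
t: 0.93
tcp_pos: [458.7, -232.3, 217.8]
tcp_rot: [2.609, -1.75, -0.001]
wrist_force: [0.5, -0.6, -0.8]
width: 84.8
```

Emit:
send_rows([
  [-13.5,-33.5,3],
  [-13.5,-33.5,3],
  [-13.5,-33.5,3],
  [-13.5,-33.5,3],
  [0,0,0],
  [0,0,0],
  [0,0,0],
  [0,0,0],
  [0,0,0],
  [0,0,0],
], claw=[85,85,85,85,85,85,85,85,85,85], twist=[0,0,0,0,-0.12,-0.12,-0.12,-0.12,-0.12,-0.12])

```text
t: 1.77
tcp_pos: [561.2, -133.0, 205.7]
tcp_rot: [3.06, -0.71, -0.002]
wrist_force: [-0.3, -0.4, 0.3]
width: 85.2
```

Emit:
send_rows([
  [0,0,0],
  [0,0,0],
  [0,0,0],
  [0,0,0],
], claw=[85,85,85,85], twist=[-0.12,0,0,0])

```text
t: 2.1
tcp_pos: [561.3, -133.1, 206.0]
tcp_rot: [-3.095, 0.54, 0.001]
wrist_force: [0.1, -0.3, -1.1]
width: 84.9
```

Run:
```python
from h import *
o=arm.get_obs();print(o["t"],o["tcp_pos"],o["tcp_rot"],o["wrist_force"])
im=vision.camera("wrist");cv2.imwrite("pics/w1.png",im);np.save("w1c.npy",np.array(cal("wrist"),dtype=object),allow_pickle=True)
cv2.imwrite("pics/w1x.png",cv2.resize(im,None,fx=1.5,fy=1.5,interpolation=cv2.INTER_CUBIC))
```

```text
2.1 [ 561.29795629 -133.10794041  206.01345291] [-3.09483628e+00  5.39929948e-01  7.93280456e-04] [ 0.11679068 -0.34227952 -1.12563076]
```

View pics/w1x.png

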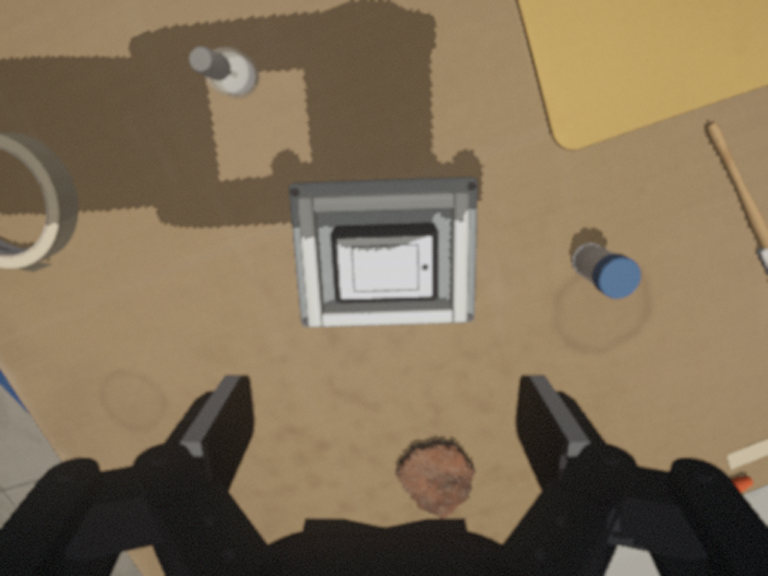

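The wrist view has the tag outline at about (352–419, 245–292), in 1.5x pixels, nearly aligned with the image. I'll enlarge it.

Run:
```python
from h import *
im=cv2.imread("pics/w1.png")[110:225,185:330]
cv2.imwrite("pics/w1c.png",cv2.resize(im,None,fx=5,fy=5,interpolation=cv2.INTER_CUBIC))
```

```text
(no output)
```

View pics/w1c.png

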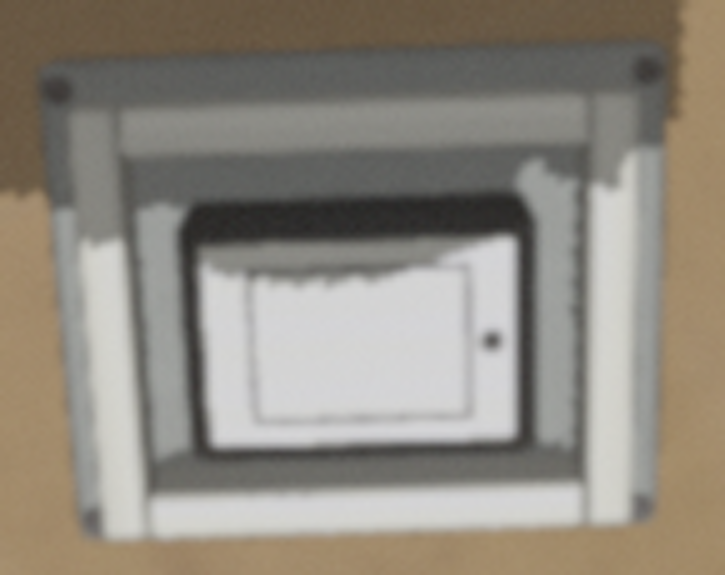

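```bash
cat >> h.py <<'E'
from scipy.optimize import least_squares
def fitrect(c,px,L,W,z,x0,y0,yaw0,fitz=False):
    "corners order: (-,-),(+,-),(+,+),(-,+) in rect axes"
    loc=np.array([[-L,-W],[L,-W],[L,W],[-L,W]])/2
    def pts(p):
        s,co=np.sin(p[2]),np.cos(p[2])
        return np.c_[loc@np.array([[co,s],[-s,co]])+p[:2],np.full(4,p[3] if fitz else z)]
    f=lambda p:(proj(None,pts(p),c)-px).ravel()
    r=least_squares(f,[x0,y0,yaw0]+([z] if fitz else []),x_scale=[10,10,.1]+([10] if fitz else []))
    return r.x,np.sqrt(np.mean(r.fun**2))
E
python3 - <<'E'
from h import *
c=cal("wrist")
P=lambda a:np.array(a)/5-0.4+[185,110]
# image up=tool -y = rect +y ; order BL,BR,TR,TL
out=P([(258,422),(471,415),(468,265),(252,268)])
tag=P([(207,449),(522,443),(517,234),(200,240)])
base=P([(83,537),(655,520),(664,42),(42,65)])
for n,a,L,W,z in(("out",out,42,30,44),("tag",tag,60,40,44),("base",base,130,106,12)):
    for fz in(0,1):
        x,r=fitrect(c,a,L,W,z,561,-133,-.33,bool(fz));print(n,x.round(3),np.degrees(x[2]).round(2),r.round(2))
E
```

```text
out [ 5.61556e+02 -1.31513e+02 -3.19000e-01] -18.27 0.33
out [ 5.61391e+02 -1.31991e+02 -3.19000e-01  4.21040e+01] -18.27 0.31
tag [ 5.61442e+02 -1.31384e+02 -3.22000e-01] -18.46 0.81
tag [ 5.6201e+02 -1.2974e+02 -3.2200e-01  5.0628e+01] -18.46 0.53
base [ 5.61475e+02 -1.31188e+02 -3.11000e-01] -17.79 1.18
base [ 5.61021e+02 -1.32511e+02 -3.11000e-01  5.06000e+00] -17.79 0.23
```

Emit:
send_rows([
  [-20.6,-30,0],
  [-20.6,-30,0],
  [-20.6,-30,0],
  [-20.6,-30,0],
  [-20.6,-30,0],
  [-20.6,-30,0],
  [-20.6,-30,0],
  [-20.6,-30,0],
  [0,0,0],
  [0,0,0],
], claw=[85,85,85,85,85,85,85,85,85,85], twist=[0,0,0,0,0,0,0,0,-0.1,-0.1])

```text
t: 2.98
tcp_pos: [485.9, 150.2, 206.4]
tcp_rot: [-3.134, 0.214, -0.0]
wrist_force: [0.2, -0.7, 0.3]
width: 84.9
```

Emit:
send_rows([
  [0,0,0],
  [0,0,0],
  [0,0,0],
  [0,0,0],
  [0,0,0],
  [0,0,0],
], claw=[85,85,85,85,85,85], twist=[-0.1,-0.09,0,0,0,0])

```text
t: 3.48
tcp_pos: [486.6, 148.2, 206.3]
tcp_rot: [3.141, 0.072, 0.0]
wrist_force: [0.3, 0.5, -0.0]
width: 85.2
```

Run:
```python
from h import *
o=arm.get_obs();print(o["t"],o["tcp_pos"],o["tcp_rot"],o["wrist_force"])
im=vision.camera("wrist");cv2.imwrite("pics/w2.png",im)
print(proj("wrist",[(488,149,16),(488,149,102)]))
cv2.imwrite("pics/w2c.png",cv2.resize(im[60:260,160:360],None,fx=3,fy=3,interpolation=cv2.INTER_CUBIC))
```

```text
3.4833 [486.64311408 148.15612525 206.28917184] [3.14070271e+00 7.15282188e-02 1.06121573e-04] [ 0.30084199  0.52937248 -0.00239056]
[[258.2464084  172.38323724]
 [259.01566447 199.08607394]]
```

View pics/w2c.png

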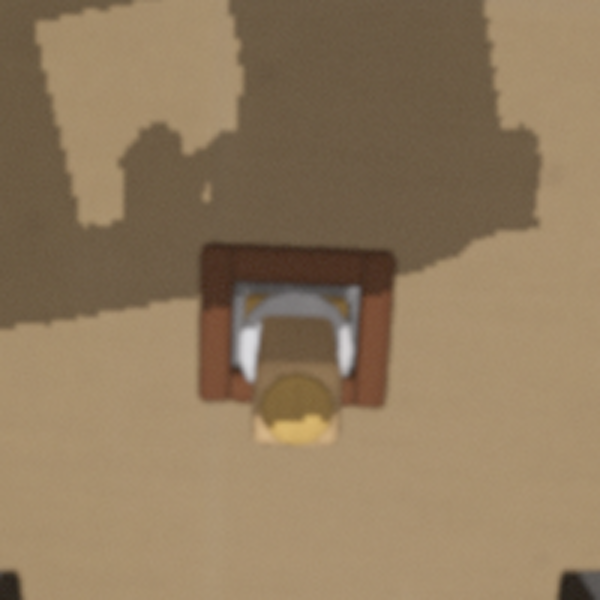

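Run:
```python
from h import *
c=cal("wrist")
P=lambda a:np.array(a)/3-0.33+[160,60]
print(fitrect(c,P([(199,400),(384,406),(394,252),(202,243)]),68,56,16,488,149,.05))
print(fitrect(c,P([(199,400),(384,406),(394,252),(202,243)]),68,56,16,488,149,.05,True))
for u,z in(((297,410),102),((255,443),97),((338,443),97),((259,322),44),((338,322),44),((297,293),32)):print(u,onz(None,P([u])[0],z,c).round(1))
```

```text
(array([4.87490800e+02, 1.52891272e+02, 5.91226678e-03]), np.float64(0.7232911416571063))
(array([4.87597753e+02, 1.51446761e+02, 5.93213352e-03, 9.61616083e+00]), np.float64(0.43154635820791454))
(297, 410) [487.6 151.3 102. ]
(255, 443) [476.9 139.7  97. ]
(338, 443) [499.3 140.7  97. ]
(259, 322) [475.5 160.8  44. ]
(338, 322) [500.6 161.9  44. ]
(297, 293) [487.4 168.3  32. ]
```

Run:
```python
from h import *
im=vision.camera("side");cv2.imwrite("pics/s2.png",im)
p=proj("side",[(488,149,70)])[0];print(p)
im=cv2.imread("pics/w2.png")[140:215,215:300]
cv2.imwrite("pics/w2d.png",cv2.resize(im,None,fx=8,fy=8,interpolation=cv2.INTER_CUBIC))
```

```text
[179.14203374 167.80220794]
```

View pics/w2d.png

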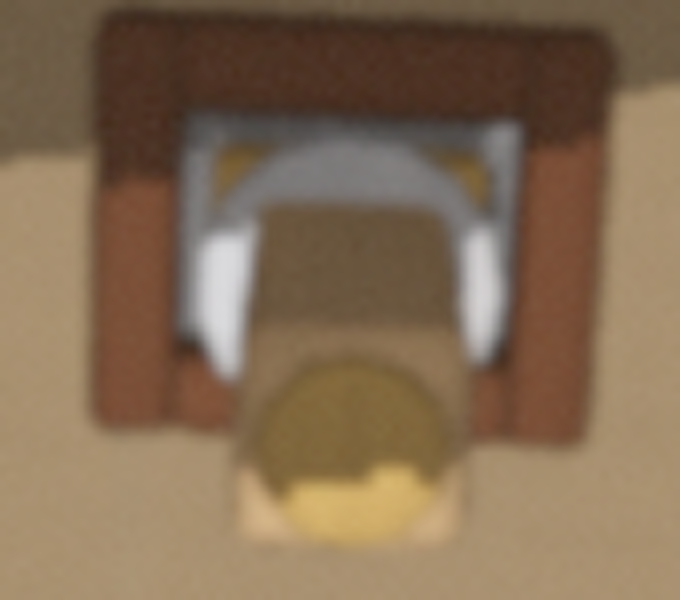

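Emit:
send_rows([
  [1.2,-3.2,0],
  [0,0,20],
  [0,0,20],
  [0,0,20],
  [0,0,20],
  [0,0,20],
  [0,0,20],
  [0,0,18.3],
  [0,0,0],
  [0,0,0],
], claw=[85,85,85,85,85,85,85,85,85,85], twist=[0,0,0,0,0,0,0,0,0,0], force=80)

```text
t: 4.42
tcp_pos: [487.3, 151.5, 67.5]
tcp_rot: [3.14, 0.075, -0.003]
wrist_force: [0.6, 0.1, 0.9]
width: 85.1
```

Emit:
send_rows([
  [0,0,0],
  [0,0,0],
  [0,0,0],
  [0,0,0],
  [0,0,0],
  [0,0,0],
  [0,0,0],
  [0,0,0],
  [0,0,0],
  [0,0,0],
], claw=[60,45,38,32,28,20,15,15,15,15], twist=[0,0,0,0,0,0,0,0,0,0])

```text
t: 5.25
tcp_pos: [488.1, 151.6, 68.6]
tcp_rot: [-3.14, -0.075, -0.002]
wrist_force: [0.4, -0.2, 5.5]
width: 23.2
```

Emit:
send_rows([
  [0,0,0],
  [0,0,-4],
  [0,0,-8],
  [0,0,-15],
  [0,0,-20],
  [0,0,-20],
  [0,0,-20],
  [0,0,-15],
  [0,0,-8],
  [0,0,0],
], claw=[15,15,15,15,15,15,15,15,15,15], twist=[0,0,0,0,0,0,0,0,0,0])

```text
t: 6.08
tcp_pos: [488.3, 151.6, 179.9]
tcp_rot: [-3.14, -0.075, -0.005]
wrist_force: [-0.4, 1.4, -2.0]
width: 23.4
```

Emit:
send_rows([
  [0,0,0],
  [0,0,0],
  [0,0,0],
  [0,0,0],
], claw=[15,15,15,15], twist=[0,0,0,0])

```text
t: 6.42
tcp_pos: [487.2, 151.3, 176.8]
tcp_rot: [3.14, 0.075, -0.003]
wrist_force: [0.6, 0.1, -2.1]
width: 23.4
```

Run:
```python
from h import *
o=arm.get_obs();print(o["t"],o["tcp_pos"],o["tcp_rot"],o["wrist_force"],o["width"])
w=vision.camera("wrist");s=vision.camera("side")
o=arm.get_obs()["tcp_pos"];p=proj("side",[o])[0].astype(int);print(p,proj("wrist",[o+[0,0,-66]]),arm.get_obs()["wrist_force"])
a=cv2.resize(w[100:300,150:350],None,fx=3,fy=3,interpolation=cv2.INTER_CUBIC)[:,:400+0]
a=cv2.resize(w[150:384,170:340],(400,550),interpolation=cv2.INTER_CUBIC)
x,y=p[0]-40,p[1]-40
b=cv2.resize(s[max(y,0):y+137,max(x,0):x+100],(400,550),interpolation=cv2.INTER_CUBIC)
cv2.imwrite("pics/g3.png",np.hstack([a,b]))
```

```text
6.4167 [487.22949637 151.34598373 176.84417366] [ 3.14019003e+00  7.53171835e-02 -3.12457685e-03] [ 0.63045539  0.11534567 -2.13149218] 23.41482694935869
[175 123] [[257.59942985 218.86812905]] [-0.00427402  0.19962572 -3.09064044]
```

View pics/g3.png

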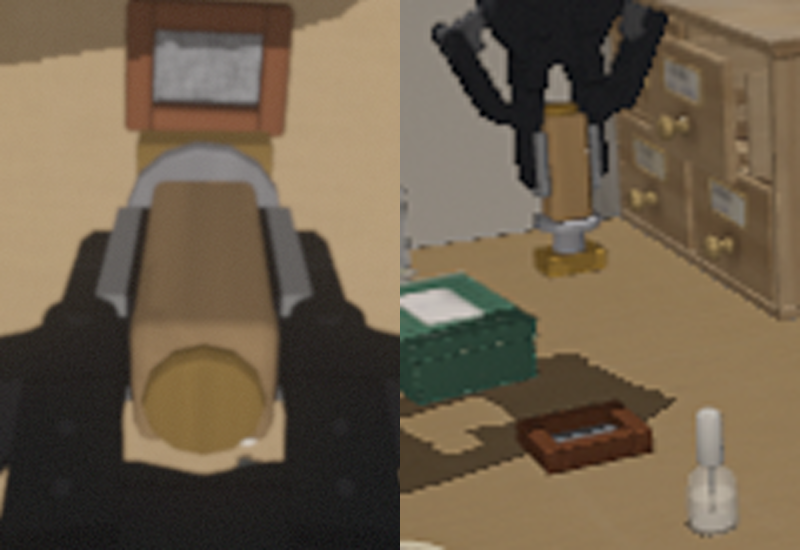

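The stamp is held upright. The die's back edge is visible at (138–272, 133) and the recess at (153–263, 30–105).

Run:
```python
from h import *
c=cal("wrist");T=arm.get_obs()["tcp_pos"];print(T)
P=lambda u,v:(u*.425+170-.3,v*.4255+150-.3)
for e in((138,133),(272,133),(138,175),(272,175)):print("die edge",onz(None,P(*e),T[2]-62.6+12,c).round(1),onz(None,P(*e),T[2]-62.6,c).round(1))
print(fitrect(c,np.array([P(*e) for e in((128,133),(283,135),(292,3),(126,0))]),68,56,16,488,151,0))
for e in((203,345),(203,450)):print("top circle",onz(None,P(*e),T[2]+33.4,c).round(1))
```

```text
[487.45021236 151.40561359 177.32623914]
die edge [468.9 165.2 126.7] [468.  160.7 114.7]
die edge [503.5 166.9 126.7] [504.9 162.5 114.7]
die edge [469.1 153.4 126.7] [468.2 148.1 114.7]
die edge [504.4 155.1 126.7] [505.9 149.9 114.7]
(array([4.87948600e+02, 1.52593026e+02, 2.87282076e-02]), np.float64(0.8736911060820897))
top circle [485.9 163.2 210.7]
top circle [486.9 142.8 210.7]
```

Run:
```python
from h import *
T=np.array([487.4,151.4,177.1]);yaw=.048
cw=cal("wrist");cs=cal("side")
Rz=cv2.Rodrigues(np.array([0,0,yaw]))[0]
W=lambda u,v:(u*.425+170-.3,v*.4255+150-.3)
S=lambda u,v:((u-400)/4+135-.4,v/4.0146+83-.4)
obsW=[((-18,12,0),(138,133)),((18,12,0),(272,133)),((-12,12,91),(133,322)),((12,12,91),(278,322)),((-12,12,32),(153,184)),((12,12,32),(256,184))]
obsS=[((-18,-12,0),(537,272)),((18,-12,0),(572,278)),((18,12,0),(607,263)),((-18,-12,12),(537,257)),((18,-12,12),(572,262)),((-12,-12,32),(546,214)),((12,-12,32),(583,219)),((-12,-12,91),(549,113)),((12,-12,91),(586,118))]
# order in side view guessed: image left=-x, right... print prediction
for nm,c,obs,M in(("w",cw,obsW,W),("s",cs,obsS,S)):
    for l,uv in obs:
        print(nm,l,(proj(None,[T+[0,0,-62.6]+Rz@np.array(l,float)],c)[0]-M(*uv)).round(1))
```

```text
w (-18, 12, 0) [ 1.5 -2.7]
w (18, 12, 0) [ 0.  -2.6]
w (-12, 12, 91) [-0.1  0.6]
w (12, 12, 91) [3.  0.6]
w (-12, 12, 32) [ 1.2 -4.5]
w (12, 12, 32) [ 1.1 -4.5]
s (-18, -12, 0) [3.1 2. ]
s (18, -12, 0) [ 8.9 -2.2]
s (18, 12, 0) [-4.1 -1.1]
s (-18, -12, 12) [2.7 0.7]
s (18, -12, 12) [ 8.6 -3.1]
s (-12, -12, 32) [2.3 2.5]
s (12, -12, 32) [ 2.8 -0.4]
s (-12, -12, 91) [-0.4  2. ]
s (12, -12, 91) [ 0.4 -0.6]
```

Emit:
send_rows([
  [3,14,0],
  [6,28.6,0],
  [6,28.6,0],
  [6,28.6,0],
  [6,28.6,0],
  [6,28.6,0],
  [6,28.6,0],
  [6,28.6,0],
  [6,28.6,0],
  [6,28.6,0],
], claw=[15,15,15,15,15,15,15,15,15,15], twist=[0,0,0,0,0,0,0,0,0,0])

```text
t: 7.35
tcp_pos: [557.7, -118.3, 177.7]
tcp_rot: [-3.141, -0.075, 0.001]
wrist_force: [0.5, 0.1, -2.6]
width: 22.9
```

Emit:
send_rows([
  [3,14,0],
  [0,0,0],
  [0,0,0],
  [0,0,0],
  [0,0,0],
  [0,0,5],
  [0,0,8],
  [0,0,5],
  [0,0,0],
  [0,0,0],
], claw=[15,15,15,15,15,15,15,15,15,15], twist=[0,0.09,0.09,0.09,0.095,0,0,0,0,0])

```text
t: 8.18
tcp_pos: [561.0, -130.5, 159.1]
tcp_rot: [-3.102, 0.494, 0.002]
wrist_force: [0.2, 0.0, -1.3]
width: 23.3
```

Emit:
send_rows([
  [0,0,0],
  [0,0,0],
  [0,0,0],
  [0,0,0],
], claw=[15,15,15,15], twist=[0,0,0,0])

```text
t: 8.52
tcp_pos: [561.4, -130.8, 160.3]
tcp_rot: [3.102, -0.496, 0.001]
wrist_force: [0.3, 0.9, -1.8]
width: 23.0
```

```bash
cat >> h.py <<'E'
def yaw(): 
    R=cv2.Rodrigues(arm.get_obs()["tcp_rot"])[0]; return np.arctan2(R[1,0],R[0,0])
E
python3 - <<'E'
from h import *
o=arm.get_obs();T=o["tcp_pos"];y=yaw();print(o["t"],T,y,cv2.Rodrigues(o["tcp_rot"])[0][:,2],o["wrist_force"])
cw=cal("wrist");w=vision.camera("wrist");s=vision.camera("side")
print(arm.get_obs()["tcp_pos"])
cv2.imwrite("pics/w4.png",w);cv2.imwrite("pics/s4.png",s)
p=proj("side",[T+[0,0,-20]])[0].astype(int);x,yy=p[0]-35,p[1]-45;print(x,yy)
b=cv2.resize(s[yy:yy+100,x:x+67],(400,600),interpolation=cv2.INTER_CUBIC)
a=cv2.resize(w[120:345,181:331],(400,600),interpolation=cv2.INTER_CUBIC)
cv2.imwrite("pics/g4.png",np.hstack([a,b]))
E
```

```text
8.5167 [ 561.4232723  -130.75556977  160.34385973] -0.31680745863158144 [ 5.89442250e-04 -2.41914960e-04 -9.99999797e-01] [ 0.30825439  0.94213708 -1.84183452]
[ 561.35593771 -130.76551776  160.18140874]
232 125
```

View pics/g4.png

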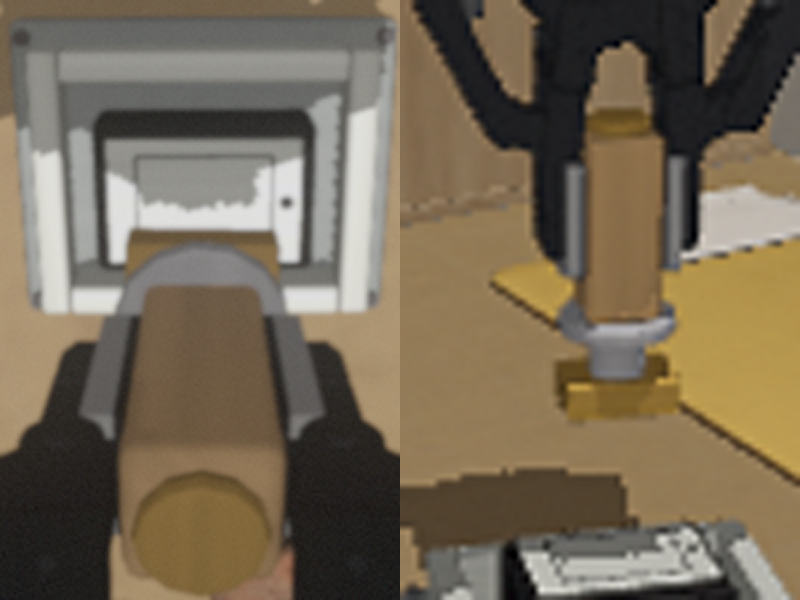

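Run:
```python
from h import *
c=cal("wrist");T=arm.get_obs()["tcp_pos"];y=yaw();print(T,y)
P=lambda a:np.array(a,float)/(8/3)-.31+[181,120]
ex=np.array([np.cos(y),np.sin(y),0]);ey=np.array([-np.sin(y),np.cos(y),0])
rel=lambda p:np.array([(p-T)@ex,(p-T)@ey]).round(2)
tagc=P([(108,265),(300,263),(303,137),(105,140)])
for z in(40,44,48):
    x,r=fitrect(c,tagc,60,40,z,561,-131,-.32);print("tag",z,x.round(3),r.round(2),rel(np.r_[x[:2],z]))
    a=[onz(None,q,z,c) for q in P([(136,157),(272,156)])]
    m=(a[0]+a[1])/2-15*ey;print("  outl",rel(m),np.arctan2(*(a[1]-a[0])[1::-1]),np.linalg.norm(a[1]-a[0]),"hole",rel(onz(None,P([(287,202)])[0],z,c)))
x,r=fitrect(c,P([(33,313),(378,312),(395,20),(12,18)]),130,106,12,561,-131,-.32);print("base",x.round(3),r.round(2),rel(np.r_[x[:2],12]))
a=[onz(None,q,T[2]-62.6,c) for q in P([(127,232),(279,232)])];print("die ctr",rel((a[0]+a[1])/2-12*ey),np.linalg.norm(a[1]-a[0]),np.arctan2(*(a[1]-a[0])[1::-1]))
a=[onz(None,q,T[2]-62.6+91,c) for q in P([(119,447),(286,447)])];print("handle top ctr",rel((a[0]+a[1])/2-12*ey),np.linalg.norm(a[1]-a[0]))
a=[onz(None,q,T[2]-62.6+32,c) for q in P([(147,288),(263,288)])];print("handle low ctr",rel((a[0]+a[1])/2-12*ey),np.linalg.norm(a[1]-a[0]))
print("circ",rel(onz(None,P([(202,540)])[0],T[2]-62.6+96,c)), [rel(onz(None,P([(202,v)])[0],T[2]-62.6+96,c)) for v in (473,600)])
# side: handle left/right edges, die corners
S=lambda a:np.array(a,float)/5.97-.4+[232,125]
cs=cal("side")
F=T+[0,0,-62.6]
for l,uv in(((-18,-12,0),(569,418)),((18,-12,0),(679,410)),((-18,12,12),(555,360)),((18,12,12),(667,355)),((-12,-12,85),(587,150)),((12,-12,85),(662,145)),((-12,-12,36),(584,305)),((12,-12,36),(660,300))):
    uv=(uv[0]-400,uv[1]);print(l,(proj(None,[F+l[0]*ex+l[1]*ey+[0,0,l[2]]],cs)[0]-S(uv)).round(1))
```

```text
[ 561.35593771 -130.76551776  160.18140874] -0.3169522619356852
tag 40 [ 5.60510e+02 -1.32566e+02 -3.08000e-01] 0.9 [-0.24 -1.97]
  outl [-0.27 -2.  ] -0.3093819249317483 42.01004783123227 hole [25.86 -1.81]
tag 44 [ 5.60891e+02 -1.31343e+02 -3.08000e-01] 0.5 [-0.26 -0.69]
  outl [-0.29 -0.91] -0.3093819249317472 41.325945956457836 hole [25.41 -0.49]
tag 48 [ 5.61271e+02 -1.30122e+02 -3.08000e-01] 0.43 [-0.28  0.59]
  outl [-0.31  0.17] -0.3093819249317485 40.64184408168319 hole [24.97  0.84]
base [ 5.61122e+02 -1.31677e+02 -3.15000e-01] 1.45 [ 0.06 -0.94]
die ctr [-0.76 -2.39] 37.03283765233919 -0.31716770635054653
handle top ctr [-1.12 -0.27] 23.144860998189916
handle low ctr [-0.45 -2.82] 24.002302767543572
circ [-1.2   0.05] [array([-1.21, 11.17]), array([ -1.19, -10.69])]
(-18, -12, 0) [-0.1  0.6]
(18, -12, 0) [0.1 0.3]
(-18, 12, 12) [-0.4 -0.4]
(18, 12, 12) [-1.  -1.1]
(-12, -12, 85) [0.3 2.1]
(12, -12, 85) [0.6 2.1]
(-12, -12, 36) [0.7 1.4]
(12, -12, 36) [0.5 1.3]
```

Emit:
send_rows([
  [0.4,-2,4],
  [0,0,8],
  [0,0,10],
  [0,0,10],
  [0,0,7],
  [0,0,3],
  [0,0,0],
  [0,0,0],
  [0,0,0],
  [0,0,0],
], claw=[15,15,15,15,15,15,15,15,15,15], twist=[0,0,0,0,0,0,0,0,0,0])

```text
t: 9.45
tcp_pos: [562.7, -129.1, 118.7]
tcp_rot: [3.102, -0.496, 0.002]
wrist_force: [0.0, 0.6, -2.9]
width: 23.0
```

Run:
```python
from h import *
o=arm.get_obs();print(o["t"],o["tcp_pos"],yaw(),o["wrist_force"])
w=vision.camera("wrist");cv2.imwrite("pics/w5.png",w);s=vision.camera("side");cv2.imwrite("pics/s5.png",s)
c=cal("wrist");T=arm.get_obs()["tcp_pos"];print(T,proj(None,[T+[0,0,-66]],c),proj("side",[T+[0,0,-66]]))
a=cv2.resize(w[150:250,196:316],(600,500),interpolation=cv2.INTER_CUBIC)
cv2.imwrite("pics/g5.png",a)
```

```text
9.45 [ 562.65697816 -129.06117686  118.72464466] -0.31704981510540337 [ 0.04849186  0.58660281 -2.88993624]
[ 562.52489449 -129.01012999  118.51424003] [[257.83373484 218.32522885]] [[267.51591373 212.53008141]]
```

View pics/g5.png

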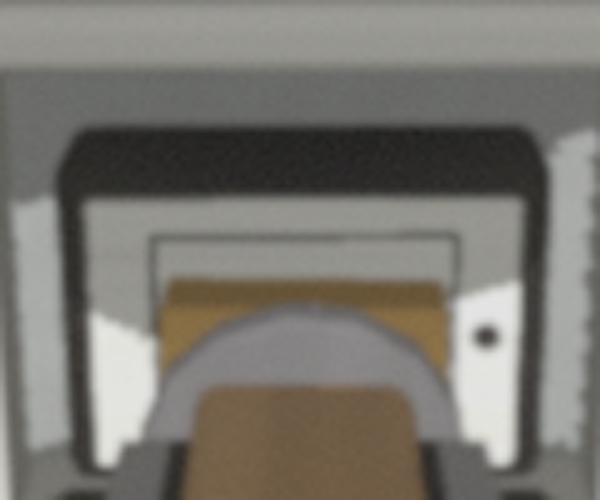

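Run:
```python
from h import *
c=cal("wrist");T=arm.get_obs()["tcp_pos"];y=yaw()
P=lambda a:np.array(a,float)/5-.4+[196,150]
ex=np.array([np.cos(y),np.sin(y),0]);ey=np.array([-np.sin(y),np.cos(y),0])
rel=lambda p:np.array([(p-T)@ex,(p-T)@ey]).round(2)
for z in(40,44,48):
    a=[onz(None,q,z,c) for q in P([(152,237),(459,235)])];print("outl",z,rel((a[0]+a[1])/2-15*ey),np.linalg.norm(a[1]-a[0]),np.arctan2(*(a[1]-a[0])[1::-1]))
    a=[onz(None,q,z,c) for q in P([(80,199),(526,194)])];print("tag",z,rel((a[0]+a[1])/2-20*ey),np.linalg.norm(a[1]-a[0]),np.arctan2(*(a[1]-a[0])[1::-1]), "hole",rel(onz(None,P([(486,337)])[0],z,c)))
for u0,u1,v,dz in((166,442,281,0),(160,446,305,12)):
    a=[onz(None,q,T[2]-62.6+dz,c) for q in P([(u0,v),(u1,v)])];print("die",dz,rel((a[0]+a[1])/2-12*ey),np.linalg.norm(a[1]-a[0]),np.arctan2(*(a[1]-a[0])[1::-1]))
```

```text
outl 40 [-0.72 -4.01] 42.81900046598485 -0.3105435133911157
tag 40 [-1.08 -3.24] 61.74328783581971 -0.30562782159443497 hole [25.04 -4.22]
outl 44 [-0.74 -2.66] 41.97935357872456 -0.3105435133911162
tag 44 [-1.09 -2.01] 60.532550572539975 -0.3056278215944347 hole [24.52 -2.57]
outl 48 [-0.75 -1.31] 41.139706691464255 -0.31054351339111574
tag 48 [-1.1  -0.77] 59.321813309260236 -0.30562782159443447 hole [24.   -0.93]
die 0 [-0.97 -1.81] 35.830320879709014 -0.3174833272483758
die 12 [-1.12 -0.5 ] 34.94326202301597 -0.3175143413124129
```

Emit:
send_rows([
  [0,0.4,1],
  [0,0,2],
  [0,0,1.5],
  [0,0,1],
  [0,0,0],
  [0,0,0],
], claw=[15,15,15,15,15,15], twist=[-0.007,0,0,0,0,0])

```text
t: 10.05
tcp_pos: [562.1, -129.3, 112.4]
tcp_rot: [3.104, -0.485, -0.0]
wrist_force: [-0.7, 0.1, -2.3]
width: 23.2
```

```bash
cat > f.py <<'E'
from h import *
import sys
n=int(sys.argv[1]) if len(sys.argv)>1 else 6
F=[];Z=[];Q=[]
for i in range(n):
    vision.camera("side");o=arm.get_obs();F.append(o["wrist_force"]);Z.append(o["tcp_pos"]);Q.append(o["torque"])
print(o["t"],"F",np.mean(F,0).round(2),"sd",np.std(F,0).round(2),"M",np.mean(Q,0).round(3),"T",np.mean(Z,0).round(2),np.std(Z,0).round(2),"yaw",yaw().round(4))
E
python3 f.py 10
```

```text
10.55 F [ 0.02  0.14 -2.27] sd [0.62 0.49 0.33] M [ 0.008 -0.007 -0.   ] T [ 562.21 -129.34  112.56] [0.02 0.01 0.04] yaw -0.31
```

Emit:
send_rows([
  [0,0,1],
  [0,0,1],
  [0,0,0],
  [0,0,0],
], claw=[15,15,15,15], twist=[0,0,0,0])

```text
t: 10.88
tcp_pos: [562.1, -129.3, 110.3]
tcp_rot: [3.104, -0.485, -0.0]
wrist_force: [0.2, -1.0, -2.9]
width: 23.2
```

Emit:
send_rows([
  [0,0,1],
  [0,0,0],
  [0,0,0],
], claw=[15,15,15], twist=[0,0,0])

```text
t: 11.13
tcp_pos: [562.1, -129.3, 109.4]
tcp_rot: [3.104, -0.485, -0.0]
wrist_force: [0.1, -0.1, -2.2]
width: 23.4
```

Emit:
send_rows([
  [0,0,1],
  [0,0,0],
  [0,0,0],
], claw=[15,15,15], twist=[0,0,0])

```text
t: 11.38
tcp_pos: [562.2, -129.3, 108.4]
tcp_rot: [3.104, -0.485, -0.0]
wrist_force: [-0.3, 0.3, -2.0]
width: 23.2
```

Emit:
send_rows([
  [0,0,1],
  [0,0,0],
  [0,0,0],
], claw=[15,15,15], twist=[0,0,0])

```text
t: 11.63
tcp_pos: [562.1, -129.3, 107.4]
tcp_rot: [3.104, -0.485, -0.0]
wrist_force: [-0.1, -0.1, -1.0]
width: 23.2
```

Emit:
send_rows([
  [0,0,1],
  [0,0,0],
  [0,0,0],
], claw=[15,15,15], twist=[0,0,0])

```text
t: 11.88
tcp_pos: [562.1, -129.3, 106.4]
tcp_rot: [3.104, -0.485, -0.0]
wrist_force: [0.3, 0.0, -2.1]
width: 23.0
```

Run:
```python
from h import *
w=vision.camera("wrist");cv2.imwrite("pics/w6.png",w);s=vision.camera("side")
T=arm.get_obs()["tcp_pos"];p=proj("side",[T+[0,0,-64]])[0].astype(int);print(T,p)
a=cv2.resize(w[150:230,206:306],(500,400),interpolation=cv2.INTER_CUBIC)
b=cv2.resize(s[p[1]-35:p[1]+35,p[0]-26:p[0]+26],(297,400),interpolation=cv2.INTER_CUBIC)
cv2.imwrite("pics/g6.png",np.hstack([a,b]))
```

```text
[ 562.18886486 -129.34661946  106.51438086] [267 217]
```

View pics/g6.png

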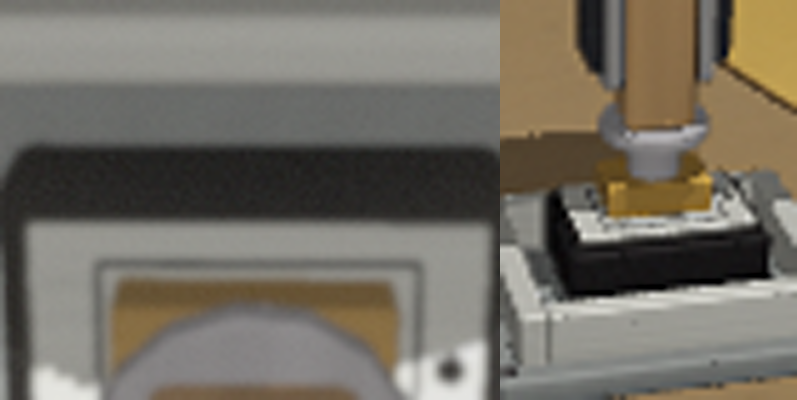

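Emit:
send_rows([
  [0,0,-1],
  [0.4,0.6,0],
  [0,0,1],
  [0,0,0],
  [0,0,0],
], claw=[15,15,15,15,15], twist=[0,0,0,0,0])

```text
t: 12.4
tcp_pos: [562.3, -130.0, 106.4]
tcp_rot: [3.104, -0.485, -0.0]
wrist_force: [-0.1, -0.2, -1.9]
width: 22.6
```

Emit:
send_rows([
  [0,0,1],
  [0,0,0],
  [0,0,0],
], claw=[15,15,15], twist=[0,0,0])

```text
t: 12.65
tcp_pos: [562.5, -130.1, 106.1]
tcp_rot: [3.104, -0.485, 0.001]
wrist_force: [-1.6, 1.0, 1.8]
width: 23.2
```

```bash
python3 f.py 4
```

```text
12.85 F [-1.43  0.24  2.05] sd [0.3  0.34 0.38] M [ 0.085  0.366 -0.041] T [ 562.48 -130.06  105.91] [0.01 0.01 0.07] yaw -0.31
```

Emit:
send_rows([
  [-0.2,0,0.8],
  [0,0,0],
  [0,0,0],
], claw=[15,15,15], twist=[0,0,0])

```text
t: 13.1
tcp_pos: [562.4, -130.0, 105.1]
tcp_rot: [3.104, -0.485, 0.001]
wrist_force: [-1.8, -0.5, 3.5]
width: 22.9
```

```bash
python3 f.py 4
```

```text
13.3 F [-1.    0.16  4.06] sd [0.61 0.28 0.49] M [0.055 0.291 0.024] T [ 562.42 -130.04  105.06] [0.01 0.01 0.03] yaw -0.31
```

Emit:
send_rows([
  [-0.1,0,1],
  [-0.1,0,1],
  [0,0,0],
  [0,0,0],
], claw=[15,15,15,15], twist=[0,0,0,0])

```text
t: 13.63
tcp_pos: [562.4, -130.0, 103.6]
tcp_rot: [3.104, -0.485, 0.002]
wrist_force: [-3.0, 0.9, 8.2]
width: 23.0
```

```bash
python3 f.py 3
```

```text
13.7833 F [-1.17  0.03  7.32] sd [0.2  0.31 0.61] M [ 0.087  0.45  -0.017] T [ 562.38 -130.04  103.56] [0.01 0.01 0.01] yaw -0.31
```

Emit:
send_rows([
  [-0.1,0,1],
  [-0.1,0,0.7],
  [0,0,0],
  [0,0,0],
], claw=[15,15,15,15], twist=[0,0,0,0])

```text
t: 14.12
tcp_pos: [562.4, -130.0, 102.4]
tcp_rot: [3.104, -0.485, 0.003]
wrist_force: [-2.5, 0.4, 10.4]
width: 22.9
```

```bash
python3 f.py 6
```

```text
14.4167 F [-2.37  0.97 10.24] sd [0.33 0.59 0.21] M [ 0.111  0.631 -0.02 ] T [ 562.37 -130.02  102.47] [0.01 0.01 0.01] yaw -0.31
```

Emit:
send_rows([
  [0,0,0],
  [0,0,0],
  [0,0,0],
  [0,0,0],
  [0,0,0],
  [0,0,0],
  [0,0,0],
  [0,0,0],
  [0,0,0],
  [0,0,0],
], claw=[15,15,15,15,15,15,15,15,15,15], twist=[0,0,0,0,0,0,0,0,0,0])

```text
t: 15.25
tcp_pos: [562.4, -130.0, 102.5]
tcp_rot: [3.104, -0.485, 0.003]
wrist_force: [-2.9, 0.9, 10.8]
width: 23.3
```

```bash
python3 f.py 12
```

```text
15.85 F [-2.28  0.57 10.2 ] sd [0.56 0.38 0.41] M [ 0.122  0.649 -0.012] T [ 562.38 -130.01  102.47] [0.01 0.02 0.01] yaw -0.31
```

Emit:
send_rows([
  [0.1,0,-1],
  [0.1,0,-1],
  [0.1,0,-1],
  [0.1,0,-1],
  [0.1,0,-1],
  [0.1,0,-1],
  [0,0,-2],
  [0,0,-4],
  [0,0,-8],
  [0,0,-12],
], claw=[15,15,15,15,15,15,15,15,15,15], twist=[0,0,0,0,0,0,0,0,0,0])

```text
t: 16.68
tcp_pos: [561.7, -129.8, 132.4]
tcp_rot: [-3.104, 0.485, 0.004]
wrist_force: [-0.5, -0.1, -1.5]
width: 23.1
```

Emit:
send_rows([
  [0,0,-12],
  [0,0,-12],
  [0,0,-12],
  [0,0,-8],
  [0,0,0],
  [0,0,0],
  [0,0,0],
  [0,0,0],
  [0,0,0],
  [0,0,0],
], claw=[15,15,15,15,15,15,15,15,15,15], twist=[0,0,0,0,0,0,0,0,0,0])

```text
t: 17.52
tcp_pos: [562.2, -130.0, 176.4]
tcp_rot: [-3.104, 0.485, 0.002]
wrist_force: [-0.1, 0.3, -2.6]
width: 23.1
```

```bash
python3 f.py 3
python3 - <<'E'
from h import *
w=vision.camera("wrist");cv2.imwrite("pics/w7.png",w)
T=arm.get_obs()["tcp_pos"];print(T)
cv2.imwrite("pics/g7.png",cv2.resize(w[120:345,181:331],(400,600),interpolation=cv2.INTER_CUBIC))
E
```

```text
17.6667 F [-0.13 -0.13 -2.45] sd [0.12 0.61 0.53] M [ 0.038  0.004 -0.003] T [ 562.27 -129.98  176.65] [0.04 0.01 0.11] yaw -0.31
[ 562.32779478 -130.01124753  176.85221109]
```

View pics/g7.png

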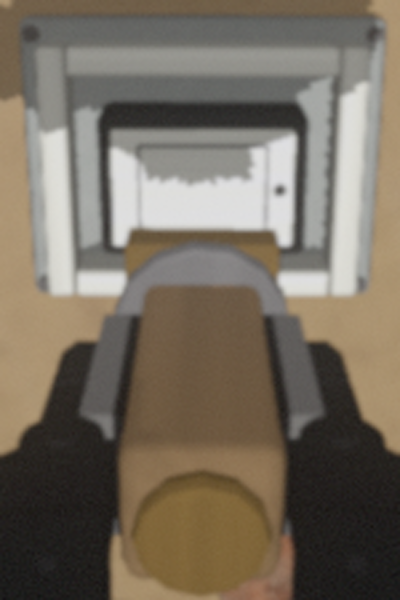

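Emit:
send_rows([
  [-7.6,-12,0],
  [-16.5,-26,0],
  [-16.5,-26,0],
  [-16.5,-26,0],
  [-16.5,-26,0],
  [-16.5,-26,0],
  [-16.5,-26,0],
  [-16.5,-26,0],
  [-16.5,-26,0],
  [-16.5,-26,0],
], claw=[15,15,15,15,15,15,15,15,15,15], twist=[0,0,0,0,0,0,0,0,0,0])

```text
t: 18.55
tcp_pos: [487.7, 153.8, 177.2]
tcp_rot: [-3.104, 0.485, -0.0]
wrist_force: [0.3, -0.2, -2.7]
width: 22.8
```

Emit:
send_rows([
  [0,0,0],
  [0,0,0],
  [0,0,0],
  [0,0,0],
  [0,0,0],
  [0,0,0],
  [0,0,0],
  [0,0,0],
  [0,0,0],
  [0,0,0],
], claw=[15,15,15,15,15,15,15,15,15,15], twist=[-0.09,-0.09,-0.09,-0.085,0,0,0,0,0,0])

```text
t: 19.38
tcp_pos: [488.7, 151.8, 176.9]
tcp_rot: [3.141, 0.069, -0.0]
wrist_force: [-0.1, -0.1, -1.9]
width: 22.9
```

```bash
python3 f.py 3
```

```text
19.5333 F [-0.31  0.25 -2.13] sd [0.34 0.56 0.62] M [-0.022  0.015  0.014] T [488.77 151.84 176.97] [0.01 0.01 0.  ] yaw 0.0446
```

Emit:
send_rows([
  [-0.6,0.2,5],
  [0,0,15],
  [0,0,20],
  [0,0,20],
  [0,0,15],
  [0,0,8],
  [0,0,4],
  [0,0,0],
  [0,0,0],
  [0,0,0],
], claw=[15,15,15,15,15,15,15,15,15,15], twist=[0,0,0,0,0,0,0,0,0,0])

```text
t: 20.37
tcp_pos: [488.8, 151.8, 91.2]
tcp_rot: [-3.141, -0.071, -0.003]
wrist_force: [-0.1, -0.1, -1.5]
width: 23.1
```

Emit:
send_rows([
  [0,0,2],
  [0,0,2],
  [0,0,2],
  [0,0,2],
  [0,0,2],
  [0,0,0],
  [0,0,0],
  [0,0,0],
], claw=[15,15,15,15,15,15,15,15], twist=[0,0,0,0,0,0,0,0])

```text
t: 21.03
tcp_pos: [488.2, 151.6, 80.0]
tcp_rot: [3.141, 0.071, 0.0]
wrist_force: [0.6, -0.1, -1.9]
width: 22.7
```

Face is about 17.4, just above the rim. Continue gently.

Emit:
send_rows([
  [0,0,2],
  [0,0,2],
  [0,0,1],
  [0,0,0],
  [0,0,0],
  [0,0,0],
], claw=[15,15,15,15,15,15], twist=[0,0,0,0,0,0])

```text
t: 21.53
tcp_pos: [488.2, 151.6, 75.0]
tcp_rot: [3.141, 0.071, 0.0]
wrist_force: [0.3, 0.1, -3.5]
width: 22.9
```

Emit:
send_rows([
  [0,0,2],
  [0,0,1.5],
  [0,0,1],
  [0,0,0],
  [0,0,0],
], claw=[15,15,15,15,15], twist=[0,0,0,0,0])

```text
t: 21.95
tcp_pos: [488.1, 151.6, 70.3]
tcp_rot: [3.141, 0.071, -0.0]
wrist_force: [0.6, -0.4, -3.1]
width: 22.7
```

Emit:
send_rows([
  [0,0,1],
  [0,0,0.5],
  [0,0,0],
  [0,0,0],
], claw=[15,15,15,15], twist=[0,0,0,0])

```text
t: 22.28
tcp_pos: [488.2, 151.6, 68.9]
tcp_rot: [3.141, 0.071, -0.0]
wrist_force: [-0.0, -0.2, -1.8]
width: 23.2
```

```bash
python3 f.py 3
```

```text
22.4333 F [-0.42 -0.25 -2.34] sd [0.18 0.26 0.14] M [-0.012  0.031 -0.002] T [488.2  151.64  69.01] [0.02 0.01 0.01] yaw 0.0449
```

Emit:
send_rows([
  [0,0,0.7],
  [0,0,0],
  [0,0,0],
  [0,0,0],
], claw=[15,15,15,15], twist=[0,0,0,0])

```text
t: 22.77
tcp_pos: [488.4, 151.7, 68.6]
tcp_rot: [-3.141, -0.071, -0.001]
wrist_force: [-1.6, -0.1, 0.7]
width: 23.3
```

```bash
python3 f.py 3
```

```text
22.9167 F [-1.43 -0.38  2.4 ] sd [0.45 0.42 0.38] M [-0.056  0.227  0.   ] T [488.35 151.69  68.62] [0.   0.   0.01] yaw 0.0449
```

Emit:
send_rows([
  [0,0,0],
  [0,0,0],
  [0,0,0],
  [0,0,0],
  [0,0,0],
  [0,0,0],
  [0,0,0],
  [0,0,0],
  [0,0,0],
  [0,0,0],
], claw=[27,30,35,45,60,80,85,85,85,85], twist=[0,0,0,0,0,0,0,0,0,0])

```text
t: 23.75
tcp_pos: [488.2, 151.6, 68.3]
tcp_rot: [3.141, 0.071, 0.0]
wrist_force: [-0.3, 0.5, 0.4]
width: 85.4
```

Emit:
send_rows([
  [0,0,-5],
  [0,0,-10],
  [0,0,-20],
  [0,0,-25],
  [0,0,-25],
  [0,0,-25],
  [0,0,-20],
  [0,0,-8],
  [0,0,0],
  [0,0,0],
], claw=[85,85,85,85,85,85,85,85,85,85], twist=[0,0,0,0,0,0,0,0,0,0])

```text
t: 24.58
tcp_pos: [488.1, 151.6, 206.0]
tcp_rot: [3.141, 0.071, 0.0]
wrist_force: [-0.0, 0.2, -0.6]
width: 85.0
```

Run:
```python
from h import *
print(arm.get_obs()["tcp_pos"],arm.get_obs()["width"])
w=vision.camera("wrist");s=vision.camera("side")
a=cv2.resize(w[60:260,160:360],(400,400),interpolation=cv2.INTER_CUBIC)
b=cv2.resize(s[130:290,140:360],(400,291),interpolation=cv2.INTER_CUBIC)
c=np.zeros((400,400,3),np.uint8);c[:291]=b
cv2.imwrite("pics/g8.png",np.hstack([a,c]))
```

```text
[488.05658202 151.62280931 205.95757417] 85.03532655269764
```

View pics/g8.png

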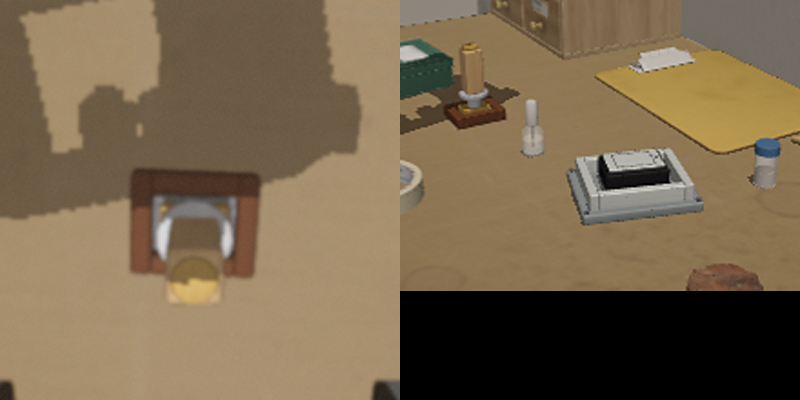

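The stamp stands upright in its recess, as it did at the start. The bottle, vial, sherd and nest look undisturbed and the gripper is clear, so I'm handing in.

```bash
python3 -c "
from bench import arm
print(arm.hand_in())"
```

```text
the job is handed in; nothing more can be done
None
```

I took the stamp out of its block, embossed the tag, and stood the stamp back in the block. I handed the job in at about 25 s; no verdict is reported.

- **Press:** I felt for the tag and made contact with the die at a height of about 43 mm. I then held about 12.5 N (wrist reading less the stamp's weight, spread about 0.4 N) for roughly 1.7 s. In the last near view before pressing, the die was about 0.5 mm off the middle of the outline. I corrected that, with the turn to match the outline within about 0.01 rad.
- **Sideways force:** This rose to about 2.3 N during the press, close to the 3 N at which the nest slides. The picture after the straight lift showed the nest still centred in its frame.
- **Tilt:** One wrist-camera estimate gave the stamp a tilt of about 1.5°. The side view showed no lean but could hardly have seen one in that direction, so I left it uncorrected. It is well under the 4° limit.
- **End state:** The stamp was released on the recess floor at the same height as when grasped, and it looks upright. Bottle, vial and sherd appear unmoved by eye; I did not measure them again. The gripper is open and about 140 mm above where it let go.

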